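# Find a shaft's keyway with the feeler and clamp it facing up

## Task

Turn the red-balled handwheel of the spindle stand, its top going away from the robot, until the sprung feeler clicks down into the shaft's keyway, so that the keyway faces up. Then turn the red clamp knob clockwise past its click to its stop, leaving the feeler down in the keyway, and do not disturb the loose casting, the brush and the pen round the stand.

Things in the scene. Friction and masses are not known exactly. Their poses are not given: they have to be found in the camera images.
- stand: Fixed spindle stand: dark base plate 120 x 270 x 14 mm, grey bearing blocks, chuck, feeler bridge. Origin: on the bench under the spindle axis. z up; x away from the robot; the spindle axis runs along y, 95 mm up. Along y: handwheel at +115 mm, bearing blocks (128 mm high, 22 to 26 mm thick) at +80 and -85 mm, chuck +33 to +59 mm, bridge (140 mm high, 94 mm long in x) at -20 mm.
- wheel_hub (a point): Centre of the handwheel; axes as the stand's (does not turn). Hub 32 mm across; four spokes 10 mm thick, 90 degrees apart, in the x-z plane here, each ending in an 18 mm red ball centred 63 mm from the axis. The bearing block begins 24 mm to the -y side; the +y side is open. Push a spoke in +x with shut fingertips reaching down beside it from above.
- wheel (a joint): Handwheel angle, rad; grows as its top goes towards the stand's +x. At angle a one spoke leans by a from straight up towards +x (others every pi/2). Starts at -0.4 to 0.4. Stays where left; turning takes some 2 N at a spoke. It turns the chuck and shaft, but the shaft sits in the chuck at a different angle each time, so it does not tell where the keyway is.
- feeler (a joint): How far the sprung feeler pin (8 mm thick) has dropped, m: 0 (within 0.0005) while it rides on the round of the shaft, about 0.005 once it has dropped into the keyway. It then holds the shaft keyway-up within a few degrees, and the wheel stops hard both ways: push no further.
- feeler_top (a point): Top of the feeler's black button, 20 mm across, 175 mm above the bench (5 mm lower when dropped); not to be handled. Below it lies the bright 40 mm shaft; its keyway is a dark groove, 11 mm wide and 5 mm deep, along its whole length. It starts 0.5 to 2.7 rad short of the top on the robot's side, so the wheel must turn that far in its positive direction.
- knob_grip (a point): Middle of the red clamp knob's grip bar, on the bearing block away from the handwheel, 157 mm above the bench. The bar is 46 mm long along this frame's x, 14 mm thick along its y, 26 mm high; under it a 16 mm stem, 10 mm high, and a flange. It turns about the vertical and this frame with it.
- clamp_knob (a joint): Angle of the clamp knob, rad; grows clockwise seen from above. Starts at 0 to 0.2; at 0 the bar lies along the stand's x. A sprung ball clicks at about 0.65 (some 0.1 N m to pass); stop at 1.3: clamped. Stays where left.
- casting_03_mid (a point): Bystander: a white cast figurine, 18 x 68 x 19 mm, lying on the bench behind the stand's clamp end, apart from the heap. Point half-way up.
- dust_brush_mid (a point): Bystander: a flat dusting brush with a wooden handle, 40 x 170 x 14 mm, lying on the bench on the robot's side of the stand. Point half-way up.
- marker_pen_mid (a point): Bystander: a blue and white marker pen, 17 x 135 x 16 mm, lying on the bench behind the stand. Point half-way up.

How it is judged:
By the outcome, as a careful person would: the job done as asked, in the order asked, and still so for the second after the job is handed in, with the robot touching nothing.
It also fails if it takes over 58 s, if anything falls off the work surface, if the arm or the gripper's body presses on something with over 40 N, if the wrist force passes 120 N, or if a joint passes its speed limit or range.

## Robot

A 6-joint arm with a two-finger parallel gripper is mounted at the origin on a cart in front of the work surface, level with it; the furniture and walls round the work are solid. World frame = base frame: x ahead of the robot, y to its left, z up, the work surface at z = 0. Lengths are in m, angles in rad, forces in N, time in s.
With the tool pointing down it reaches from about 0.35 to 0.85 m from the base axis. Payload 8.1 kg.
Tool frame: the origin (TCP) lies at the very end of the fingers, on their centre line; the grasp point (between the pads) lies 19 mm behind it; z points along the fingers, y is the direction in which the jaws open and shut (so a half turn about z gives the same grasp; the last joint's range is limited). The gripper opens to 93 mm and grips with 3 to 60 N. Pads are 15 mm wide; open, the fingers measure 128 mm over their backs; the gripper's body (75 mm by 188 mm) begins 65 mm behind the grasp point.
Start: joints at [1.156, 0.13, 1.488, -0, 1.523, -0.085], TCP at [0.194, 0.568, 0.219] pointing down, gripper open.
Joint ranges: [-2.96, 2.96], [-0.89, 2.26], [0.02, 2.5], [-1.34, 4.48], [0, 2.73], [-2.66, 2.66]. Speed limits (rad/s): [2.39, 2.39, 2.79, 3.14, 3.14, 3.14].

## Interface

Orientations are given as a rotation vector (axis times angle).
In Python, from plant import robot gives the robot as it stands.
- The arm moves only by the tool jog_arm, never from a script. Its argument "commands" is a list of rows, each a list of 3 entries, a list of its own where there are three numbers: the shift along the world's x, y, z scaled (see below), then the turn, a rotation vector about the world's x, y, z scaled (see below), then the closure, from -1 (fully open) to 1 (shut), so that 0 is half open. In form: [[[tx, ty, tz], [ax, ay, az], hand], ...]. A call has 1 to 10 rows; each row is the pose to reach, as a shift and turn from the pose measured when the call began, turning the shorter way round; what a row does not reach only later rows make up. The controller multiplies each number of a shift by 0.6 m and each number of a turn by 2 pi rad. A row lasts 1/8 s, in which the tool goes at most 62.5 mm and 10.7 degrees, less where a joint would pass 70% of its speed; a pose out of reach is approached as far as the arm can. A call with a number of a shift or a turn outside -1 to 1 is refused whole. A call with a gripper value outside its range is refused whole. The fingers move at their own pace and stop on an object; "newtons" is the grip in N (left out, the last holds). Time passes only in rows, so rows that repeat a pose let the fingers close. It gives the time, the measured TCP pose, the force and the opening at its end, in the units of the state.
- robot.read_state(): the state, without advancing time (a new reading comes with each control period).
- robot.read_camera(name): name is "scene" or "side" or "wrist"; returns a dict with "pixels" (480x640x3 uint8, red, green, blue), "fovy" (degrees; the focal length in pixels is half the picture's height over the tangent of half this angle, whatever the lens; pixels are square), "cx", "cy" (the principal point, pixels), "rvec" (rotation vector, rad) and "tvec" (3), from world to camera coordinates, as OpenCV has them; the wrist camera has in their place "tool_from_camera" (4x4, takes a point from camera to tool coordinates, whose origin is the TCP and whose axes are the flange's). Camera axes: x right, y down, z forward; pixel columns grow to the right and rows downward; lengths in m; the calibration is good to about 2 mm. A picture is of the moment at which its call begins: read the wrist's pose just before it. There is no depth.
- robot.close_job(): hands the job in, once; it reports no verdict.
Trained networks look in the newest picture that a camera, given by its name, has taken for a name from the list of things; names that differ only in an ending like _2 or _b are one class to them, and where a whole thing is asked for, a point or a joint stands for the part that bears it (a point fixed in the world has none). Each returns a list of dicts, best first, with "p" (0 to 1); they miss things now and then, are a little off and sometimes report something else, mostly with a low value. They report only what shows in the picture. A call takes as long as a camera call.
- robot.trace(camera, name): "pixels" (480x640 bool, what is visible of it) and "uv" ([column, row] in pixels, amid what is visible of it).
The state is a dict: "t": time; "q": joint angles; "dq": joint speeds; "joint_torque": joint torques, N m; "tool_pos": TCP position; "orientation": TCP orientation; "force": force on the tool from outside, world axes, zero at the start; "wrist_torque": the same for the moment, N m; "opening": finger opening in m.
Only numpy, scipy, OpenCV 4.12 (cv2) and the standard library are available. Lean on these libraries where they do the work, as an engineer would, in place of code of your own. Each camera call takes 0.05 s, during which the arm holds its last target.

## Working session

There is one attempt and no reset: what is moved stays moved. The work goes in short steps, Python scripts to look and compute and a tool call to move; the robot and the scene stay as the last step left them, time stands still between calls to the robot, and variables do not carry over. Pictures are saved under pics/ and viewed, and the job is handed in when it is done.

Besides the shell and the picture viewer there is one more tool, called after "Emit:" by a JSON object that holds its "method" and its "body". jog_arm: Moves the arm, as the interface text tells. Shifts and turns lie within -1 to 1; 1 stands for 0.6 m of shift or 2 pi rad of turn. Its arguments: {"type":"object","properties":{"commands":{"type":"array"},"newtons":{"type":"number"}},"required":["commands"]}

```bash
mkdir -p pics; ls; python3 - <<'E'
from plant import robot
import cv2, numpy as np
s=robot.read_state(); print({k:np.round(v,3) for k,v in s.items()})
for c in ["scene","side","wrist"]:
    r=robot.read_camera(c); cv2.imwrite(f"pics/{c}0.png",r["pixels"][:,:,::-1])
    print(c,{k:np.round(v,4).tolist() for k,v in r.items() if k!="pixels"})
    for n in ["stand","wheel_hub","wheel","feeler_top","knob_grip","casting_03_mid","dust_brush_mid","marker_pen_mid"]:
        try:
            d=robot.trace(c,n)
            print(n,[(round(float(x["p"]),2),np.round(x["uv"]).tolist(),int(x["pixels"].sum())) for x in d[:3]])
        except Exception as e: print(n,e)
print(robot.read_state()["t"])
E
```

```text
pics
{'t': np.float64(0.0), 'q': array([ 1.156,  0.131,  1.489, -0.   ,  1.523, -0.085]), 'dq': array([ 0.   , -0.   , -0.   ,  0.001, -0.001, -0.   ]), 'joint_torque': array([ 2.0000e-03, -5.5986e+01, -4.9175e+01,  7.7000e-02,  3.6000e-02,
       -0.0000e+00]), 'tool_pos': array([0.194, 0.567, 0.218]), 'orientation': array([-5.160e-01, -3.099e+00,  3.000e-03]), 'force': array([ 0.277, -0.65 , -0.282]), 'wrist_torque': array([ 0.008,  0.044, -0.067]), 'opening': np.float64(0.093)}
scene {'fovy': 50.6696, 'cx': 320.0542, 'cy': 247.3617, 'rvec': [2.1812, -0.6966, 0.3093], 'tvec': [-0.4446, 0.3104, 0.7004]}
stand [(0.82, [316.0, 254.0], 9142)]
wheel_hub [(0.76, [311.0, 258.0], 8941)]
wheel [(0.91, [304.0, 231.0], 1600)]
feeler_top [(0.42, [313.0, 205.0], 109)]
knob_grip [(0.98, [330.0, 229.0], 612)]
casting_03_mid [(0.79, [390.0, 330.0], 243)]
dust_brush_mid [(0.87, [254.0, 300.0], 1125)]
marker_pen_mid [(0.79, [373.0, 273.0], 386)]
side {'fovy': 49.4411, 'cx': 316.4358, 'cy': 234.7056, 'rvec': [2.1889, -0.6255, 0.3261], 'tvec': [-0.469, 0.2955, 0.6804]}
stand [(0.7, [302.0, 252.0], 9587)]
wheel_hub [(0.65, [307.0, 250.0], 9576)]
wheel [(0.91, [299.0, 222.0], 1847)]
feeler_top [(0.46, [304.0, 200.0], 172)]
knob_grip [(0.82, [325.0, 225.0], 608)]
casting_03_mid [(0.67, [382.0, 332.0], 241)]
dust_brush_mid [(0.72, [245.0, 292.0], 1207), (0.45, [299.0, 221.0], 1852)]
marker_pen_mid [(0.74, [367.0, 273.0], 486)]
wrist {'fovy': 59.1908, 'cx': 314.7324, 'cy': 234.3778, 'tool_from_camera': [[0.0005, -0.9654, -0.2608, 0.0714], [1.0, 0.0005, 0.0001, 0.0002], [0.0001, -0.2608, 0.9654, -0.166], [0.0, 0.0, 0.0, 1.0]]}
stand []
wheel_hub []
wheel []
feeler_top []
knob_grip []
casting_03_mid []
dust_brush_mid []
marker_pen_mid []
1.35
```

```bash
python3 - <<'E'
import cv2
for c in ["scene","side"]:
    a=cv2.imread(f"pics/{c}0.png")[150:390,200:460]
    cv2.imwrite(f"pics/{c}0z.png",cv2.resize(a,None,fx=2.5,fy=2.5,interpolation=cv2.INTER_CUBIC))
E
```

```text
(no output)
```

View pics/scene0.png

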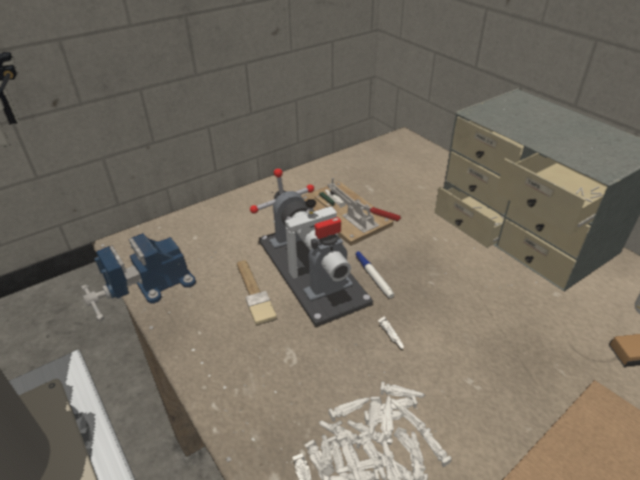

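View pics/wrist0.png

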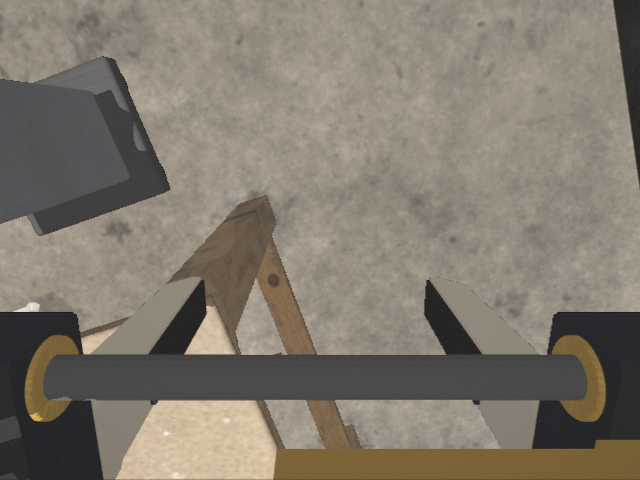

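View pics/scene0z.png

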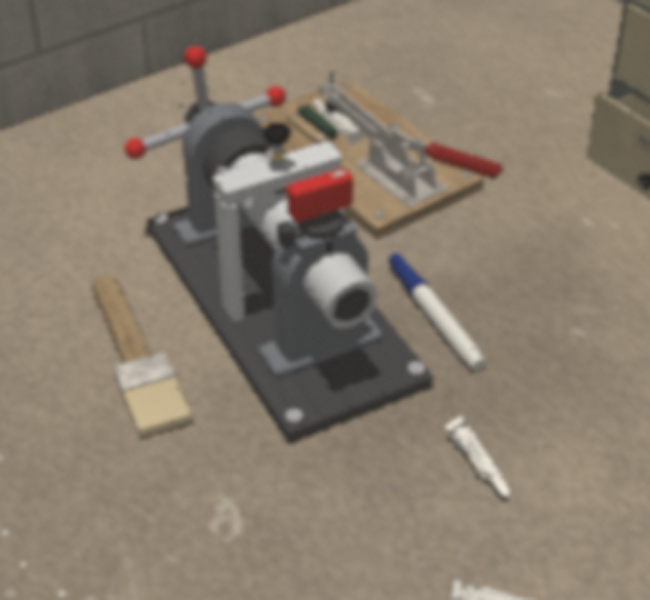

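View pics/side0z.png

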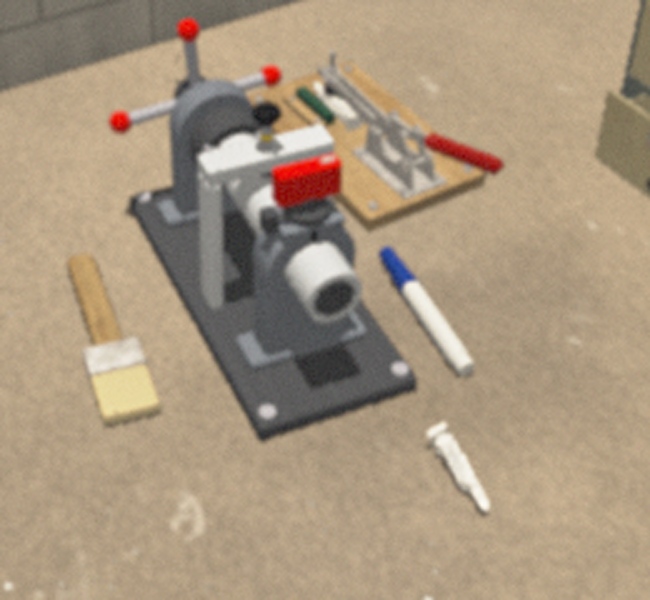

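```bash
cat > h.py <<'E'
import cv2, numpy as np
from scipy.optimize import least_squares
def proj(r,P):
    f=240/np.tan(np.radians(r["fovy"])/2)
    K=np.array([[f,0,r["cx"]],[0,f,r["cy"]],[0,0,1]])
    return cv2.projectPoints(np.array(P,float).reshape(-1,3),np.array(r["rvec"]),np.array(r["tvec"]),K,None)[0].reshape(-1,2)
def redblobs(img,amin=15):
    m=((img[:,:,0]>130)&(img[:,:,1]<70)&(img[:,:,2]<70)).astype(np.uint8)
    n,l,st,c=cv2.connectedComponentsWithStats(m)
    return [(c[i],st[i]) for i in range(1,n) if st[i,4]>=amin]
def S(p,P):
    x,y,th=p[:3]; c,s=np.cos(th),np.sin(th)
    P=np.array(P,float).reshape(-1,3)
    return np.c_[x+c*P[:,0]-s*P[:,1], y+s*P[:,0]+c*P[:,1],P[:,2]]
def ball(a,k): 
    t=a+k*np.pi/2
    return [0.063*np.sin(t),0.115,0.095+0.063*np.cos(t)]
E
python3 - <<'E'
from h import *
from plant import robot
import pickle
R={c:robot.read_camera(c) for c in ["scene","side"]}
pickle.dump(R,open("cams.pkl","wb"))
for c in R:
    print(c)
    for b in redblobs(R[c]["pixels"]): print(np.round(b[0],1),b[1])
E
```

```text
scene
[277.6 171.3] [274 169   8   6  39]
[310.1 187.4] [308 186   5   4  19]
[253.4 208.3] [251 206   6   5  23]
[381.8 211. ] [372 208  22   7  24]
[325.8 223.7] [315 220  26   9 107]
side
[274.7 161.4] [271 158   9   8  56]
[308.4 179.9] [306 177   6   7  32]
[247.8 198.6] [245 195   7   8  41]
[384.7 210.5] [370 204  30  14 133]
[321.8 222.2] [309 214  27  19 370]
```

```bash
python3 - <<'E'
from h import *
import pickle
R=pickle.load(open("cams.pkl","rb"))
o=np.array([200,150]);z=lambda *p:[np.array(q)/2.5+o for q in p]
B={"scene":z((195,57),(277,96),(135,148)),"side":z((188.5,30),(271.5,75),(120.5,121))}
# plate corners top: (-60,-135),(60,-135),(-60,135)
C={"scene":z((290,430),(431,377),(149,219)),"side":z((263,428),(414,378),(132,198))}
CP=[[-.06,-.135,.014],[.06,-.135,.014],[-.06,.135,.014]]
def res(p):
    a=p[3]; P=S(p,[ball(a,0),ball(a,1),ball(a,-1)]+CP); out=[]
    for i,c in enumerate(R):
        q=proj(R[c],P)+p[4+2*i:6+2*i]
        e=q-np.array(B[c]+C[c]); e[3:]*=.6; out+=[e.ravel()]
    return np.r_[np.concatenate(out),p[4:]*0.5]
for x0 in [(.5,.3,0,0),(.5,.3,.5,0),(.5,.3,-.5,0)]:
    s=least_squares(res,list(x0)+[0]*4); print(np.round(s.x,4),s.cost); 
print(np.round(res(s.x),1).tolist())
np.save("pose.npy",s.x)
p=s.x
print(S(p,[[0,.115,.095],[0,-.085,.157],[0,-.02,.175]]))
for c in R:
  im=R[c]["pixels"][:,:,::-1].copy(); 
  print(proj(R[c],S(p,[[0,-.02,.175],[0,-.085,.157]]))+0)
from plant import robot
for c in R:
  r=R[c];f=240/np.tan(np.radians(r["fovy"])/2);Rm=cv2.Rodrigues(np.array(r["rvec"]))[0];cp=-Rm.T@r["tvec"];print(c,'cam at',cp)
  for n in ["feeler_top","knob_grip","casting_03_mid","dust_brush_mid","marker_pen_mid"]:
    d=robot.trace(c,n)
    if not d: continue
    u,v=d[0]["uv"]; dr=Rm.T@np.array([(u-r["cx"])/f,(v-r["cy"])/f,1])
    h={"feeler_top":.17,"knob_grip":.157}.get(n,.008); print(n,np.round(cp+dr*(h-cp[2])/dr[2],3))
E
```

```text
[ 0.5788  0.0829 -0.1329 -0.0814 -0.3448 -3.0999  0.3858 -3.3842] 27.165369966567052
[ 0.5788  0.0829 -0.1329 -0.0814 -0.3448 -3.0999  0.3858 -3.3842] 27.165369966573934
[ 0.5788  0.0829 -0.1329 -0.0814 -0.3448 -3.0999  0.3858 -3.3842] 27.16536996657192
[1.1, 1.1, 0.4, 1.1, 0.6, 1.6, -1.2, -0.9, 0.1, -2.3, -2.4, -1.8, 0.7, 1.1, 0.7, 1.2, 0.3, 1.9, -1.3, -1.2, 0.7, -2.0, -2.4, -2.4, -0.2, -1.5, 0.2, -1.7]
[[ 0.59401399  0.19687464  0.095     ]
 [ 0.56750806 -0.00136117  0.157     ]
 [ 0.57612249  0.06306547  0.175     ]]
[[313.32300196 204.65407168]
 [331.19632683 233.3866245 ]]
[[308.39021029 197.12291097]
 [325.1247432  228.33254103]]
scene cam at [ 0.17660963 -0.5348979   0.68356821]
feeler_top [0.581 0.072 0.17 ]
knob_grip [0.572 0.005 0.157]
casting_03_mid [ 0.602 -0.123  0.008]
dust_brush_mid [0.453 0.076 0.008]
marker_pen_mid [ 0.669 -0.011  0.008]
side cam at [ 0.20065292 -0.53081564  0.66946213]
feeler_top [0.572 0.07  0.17 ]
knob_grip [0.568 0.009 0.157]
casting_03_mid [ 0.604 -0.124  0.008]
dust_brush_mid [0.453 0.076 0.008]
marker_pen_mid [ 0.67  -0.003  0.008]
```

Emit:
{"method": "jog_arm", "body": {"commands": [[[0.05,-0.05,0.08],[0,0,0.01],1],[[0.12,-0.13,0.137],[0,0,0.02],1],[[0.677,-0.745,0.137],[0,0,0.0314],1],[[0.677,-0.745,0.137],[0,0,0.0314],1],[[0.677,-0.745,0.137],[0,0,0.0314],1],[[0.677,-0.745,0.137],[0,0,0.0314],1],[[0.677,-0.745,0.137],[0,0,0.0314],1],[[0.677,-0.745,0.137],[0,0,0.0314],1],[[0.677,-0.745,0.137],[0,0,0.0314],1],[[0.677,-0.745,0.137],[0,0,0.0314],1]], "newtons": 20}}

```text
t: 3.2
tool_pos: [0.5964, 0.1248, 0.301]
orientation: [0.208, 3.134, 0.0]
force: [1.0, 1.6, 0.6]
opening: 0.0007
```

Emit:
{"method": "jog_arm", "body": {"commands": [[[0,0,0],[0,0,0],1],[[0,0,0],[0,0,0],1]]}}

```text
t: 3.45
tool_pos: [0.5963, 0.1248, 0.3008]
orientation: [-0.209, -3.134, -0.001]
force: [-0.2, -0.5, 0.8]
opening: 0.0006
```

```bash
cat > look.py <<'E'
from plant import robot
import cv2,numpy as np,pickle,sys
s=robot.read_state(); r=robot.read_camera("wrist")
pickle.dump((s,r),open(f"w{sys.argv[1]}.pkl","wb"))
cv2.imwrite(f"pics/w{sys.argv[1]}.png",r["pixels"][:,:,::-1])
print(s["t"],s["tool_pos"],s["orientation"],s["force"],s["opening"])
E
python3 look.py 1
```

```text
3.45 [0.59627583 0.12476326 0.30076512] [-2.09357381e-01 -3.13443162e+00 -1.03296679e-03] [-0.20100003 -0.49829506  0.76523271] 0.0006303969755148172
```

View pics/w1.png

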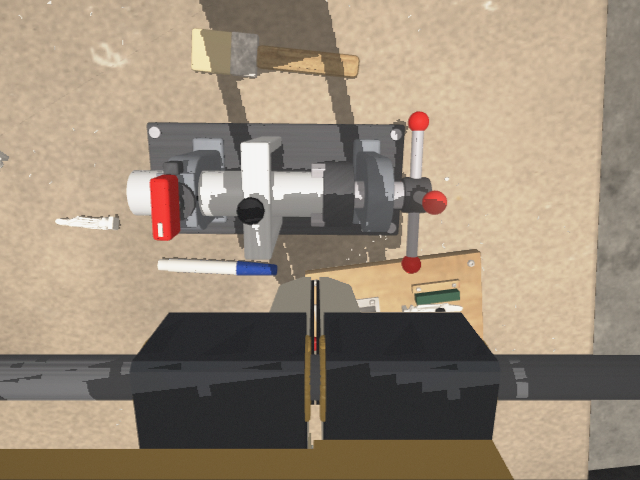

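```bash
cat >> h.py <<'E'
from scipy.spatial.transform import Rotation as Ro
def wcam(s,r):
    T=np.eye(4);T[:3,:3]=Ro.from_rotvec(s["orientation"]).as_matrix();T[:3,3]=s["tool_pos"]
    M=np.linalg.inv(T@np.array(r["tool_from_camera"]))
    return dict(fovy=r["fovy"],cx=r["cx"],cy=r["cy"],rvec=cv2.Rodrigues(M[:3,:3])[0],tvec=M[:3,3])
E
python3 - <<'E'
from h import *
import pickle
s,r=pickle.load(open("w1.pkl","rb")); w=wcam(s,r)
for b in redblobs(r["pixels"],30): print(np.round(b[0],1),b[1])
B=[(434,202),(411.5,265),(418.5,121)]
C=[(148,124),(405,122.5),(147.5,235)]
CP=[[-.06,-.135,.014],[-.06,.135,.014],[.06,-.135,.014]]
def res(p):
    a=p[3]; P=S(p,[ball(a,0),ball(a,1),ball(a,-1)]+CP)
    return (proj(w,P)-np.array(B+C)).ravel()
q=least_squares(res,[.58,.08,-.13,0]); p=q.x
print(np.round(p,4),np.round(q.fun,1)); np.save("pose.npy",p)
print(S(p,[[0,.115,.095],[0,-.085,.157]]))
im=cv2.cvtColor(r["pixels"],cv2.COLOR_RGB2BGR)
for u in proj(w,S(p,[[0,-.02,.175],[0,-.085,.170],[.023,-.085,.17],[-.023,-.085,.17],ball(p[3],0),ball(p[3],1),ball(p[3],-1)]+CP)): cv2.circle(im,tuple(int(round(x)) for x in u),3,(0,255,0),1)
cv2.imwrite("pics/w1o.png",cv2.resize(im[80:300,120:460],None,fx=2.3,fy=2.3))
E
```

```text
[418.2 120.9] [409 112  20  18 288]
[162.8 205.1] [ 151  175   27   65 1268]
[429.6 202.8] [423 191  16  23 228]
[410.9 264. ] [402 256  19  17 251]
[ 0.5836  0.0938 -0.139  -0.0851] [-8.1 -0.5 -7.1 -1.7 -7.8  0.2  5.2 -1.7  8.8  1.5 15.8 -0.8]
[[0.59953822 0.20771114 0.095     ]
 [0.57181819 0.00964146 0.157     ]]
```

View pics/w1o.png

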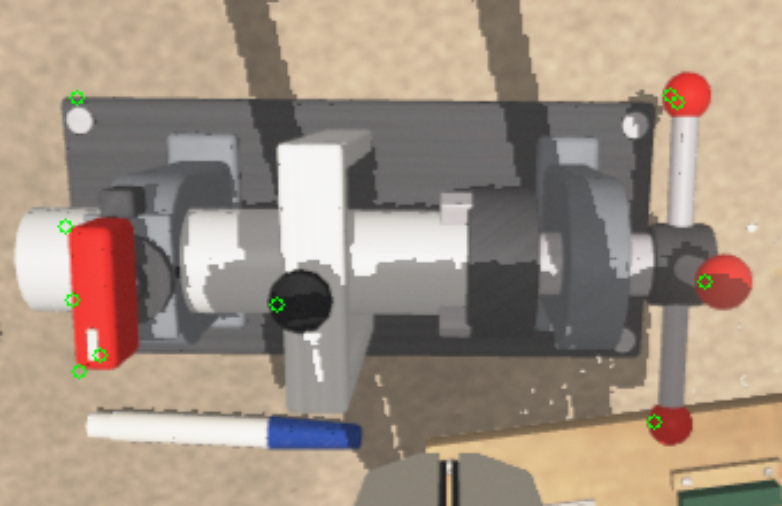

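```bash
python3 - <<'E'
from h import *
import pickle
s,r=pickle.load(open("w1.pkl","rb")); w=wcam(s,r)
B=[(434.5,202),(411,265),(418.5,121)]
F=[(250.5,211)]; Kn=[(170,208)]
C=[(148,124),(405,122.5),(147.5,235)]
def res(p):
    a=p[3]; o=p[4]
    CP=[[-.06,-.135+o,.014],[-.06,.135+o,.014],[.06,-.135+o,.014]]
    P=S(p,[ball(a,0),ball(a,1),ball(a,-1),[0,-.02,.175]]+CP)
    return (proj(w,P)-np.array(B+F+C)).ravel()
q=least_squares(res,[.58,.08,-.13,0,0]); p=q.x
print(np.round(p,4),np.round(q.fun,1)); np.save("pose.npy",p)
print(S(p,[[0,.115,.095],[0,-.085,.157]]))
print(proj(w,S(p,[[0,-.085,.17],[.023,-.085,.17],[-.023,-.085,.17]])))
R=pickle.load(open("cams.pkl","rb"))
for c in R: print(c,proj(R[c],S(p,[ball(p[3],0),ball(p[3],1),ball(p[3],-1),[0,-.02,.175],[0,-.085,.157]])).round(1).tolist())
E
```

```text
[ 0.5845  0.1004 -0.143  -0.0887 -0.0171] [ 0.4 -0.1  0.4 -1.2  0.2  0.9 -0.8  1.4 -4.7 -2.3 -1.   1.9  6.2 -1.4]
[[0.60092715 0.21425117 0.095     ]
 [0.57241546 0.01629389 0.157     ]]
[[159.95509955 210.01828071]
 [162.64181023 240.8911286 ]
 [157.15982465 177.89792714]]
scene [[277.6, 172.1], [309.7, 187.6], [253.6, 208.5], [310.3, 198.9], [327.4, 227.1]]
side [[274.2, 161.3], [307.4, 179.4], [247.2, 198.0], [305.7, 190.9], [321.7, 221.5]]
```

Emit:
{"method": "jog_arm", "body": {"commands": [[[-0.0495,0.161,-0.05],[0,0,-0.0015],1],[[-0.0495,0.161,-0.05],[0,0,-0.0015],1],[[-0.0495,0.161,-0.15],[0,0,-0.0015],1],[[-0.0495,0.161,-0.25],[0,0,-0.0015],1],[[-0.0495,0.161,-0.29],[0,0,-0.0015],1],[[-0.0495,0.161,-0.29],[0,0,-0.0015],1]]}}

```text
t: 4.25
tool_pos: [0.5634, 0.2231, 0.1247]
orientation: [-0.218, -3.13, 0.001]
force: [-0.3, -0.0, 0.7]
opening: 0.0002
```

```bash
cat > st.py <<'E'
from h import *
from plant import robot
import sys,pickle
p=np.load("pose.npy")
s=robot.read_state()
d=s["tool_pos"][:2]-p[:2];c,n=np.cos(p[2]),np.sin(p[2])
print("t",round(s["t"],2),"stand xyz mm",np.round(1000*np.array([c*d[0]+n*d[1],-n*d[0]+c*d[1],s["tool_pos"][2]]),1),"F",np.round(s["force"],1))
for k in sys.argv[2:]:
    r=robot.read_camera(k); im=r["pixels"][:,:,::-1]
    if k!="wrist": im=cv2.resize(im[150:310,220:400],None,fx=4,fy=3.75,interpolation=cv2.INTER_CUBIC)
    cv2.imwrite(f"pics/{k}{sys.argv[1]}.png",im)
E
python3 st.py 2 scene wrist
```

```text
t 4.25 stand xyz mm [-38.4 118.4 124.7] F [-0.3 -0.   0.7]
```

View pics/scene2.png

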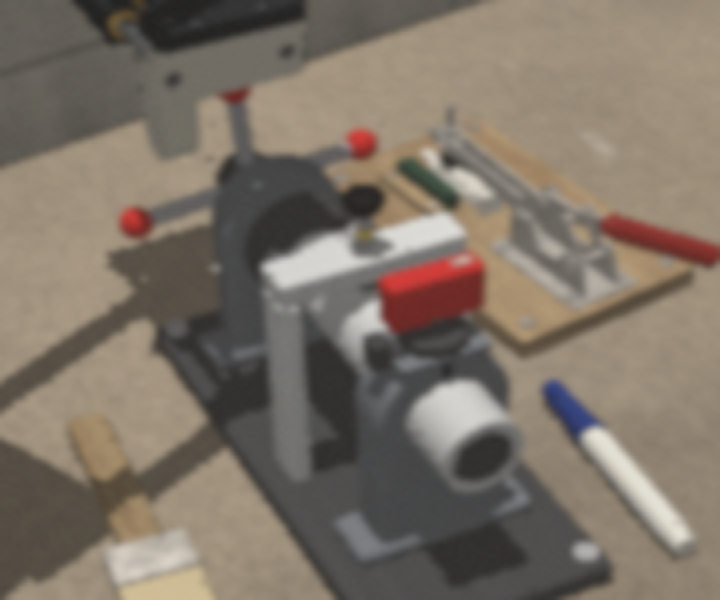

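View pics/wrist2.png

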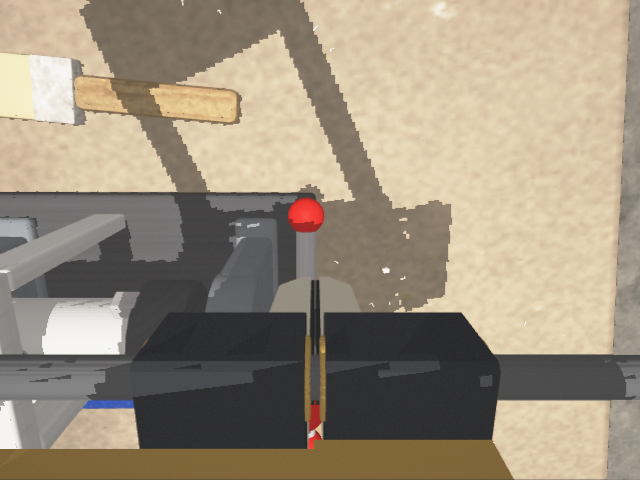

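Emit:
{"method": "jog_arm", "body": {"commands": [[[0.025,-0.0035,0],[0,0,0],1],[[0.035,-0.005,0],[0,0,0],1],[[0.045,-0.0064,0],[0,0,0],1],[[0.055,-0.0079,0],[0,0,0],1],[[0.065,-0.0093,0],[0,0,0],1]]}}

```text
t: 4.97
tool_pos: [0.6052, 0.2182, 0.1286]
orientation: [0.219, 3.133, 0.003]
force: [-4.2, 2.7, -0.1]
opening: 0.0007
```

```bash
python3 st.py 3 scene
```

```text
t 4.97 stand xyz mm [  3.7 119.5 128.6] F [-4.2  2.7 -0.1]
```

View pics/scene3.png

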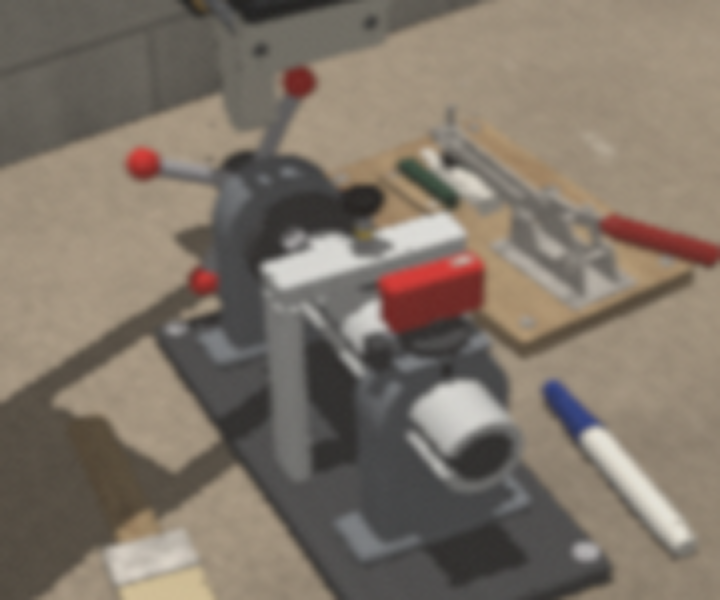

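```bash
python3 - <<'E'
from h import *
import pickle
p=np.load("pose.npy");R=pickle.load(open("cams.pkl","rb"))
im=cv2.imread("pics/scene3.png")
for ye in [-.098,-.133]:
  for phi in np.arange(0.6,2.6,.2):
    u=proj(R["scene"],S(p,[[-.02*np.sin(phi),ye,.095+.02*np.cos(phi)]]))[0]
    q=(int((u[0]-220)*4),int((u[1]-150)*3.75)); cv2.circle(im,q,2,(0,255,0) if int(round(phi*5))%5 else (0,0,255),-1)
cv2.imwrite("pics/o3.png",cv2.resize(im[300:560,300:600],None,fx=2.5,fy=2.2))
E
```

```text
(no output)
```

View pics/o3.png

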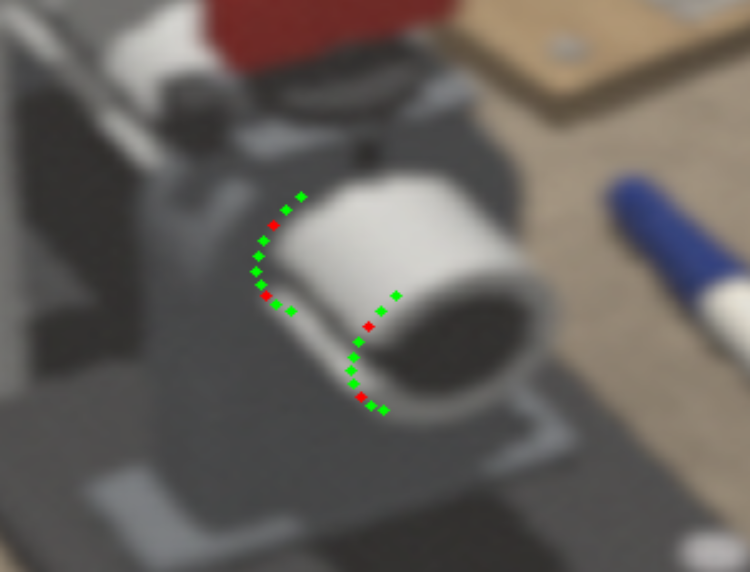

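Emit:
{"method": "jog_arm", "body": {"commands": [[[0.012,-0.0025,-0.002],[0,0,0],1],[[0.022,-0.005,-0.004],[0,0,0],1],[[0.032,-0.007,-0.004],[0,0,0],1]]}}

```text
t: 5.4
tool_pos: [0.6249, 0.2132, 0.1255]
orientation: [0.22, 3.133, 0.002]
force: [-4.0, -0.2, 1.6]
opening: 0.001
```

```bash
python3 st.py 4
```

```text
t 5.4 stand xyz mm [ 23.9 117.4 125.5] F [-4.  -0.2  1.6]
```

Emit:
{"method": "jog_arm", "body": {"commands": [[[-0.015,0.002,0.0],[0,0,0],1],[[-0.015,0.002,0.1],[0,0,0],1],[[-0.015,0.002,0.2],[0,0,0],1],[[-0.048,-0.147,0.292],[0,0,0],1],[[-0.048,-0.147,0.292],[0,0,0],1],[[-0.048,-0.147,0.292],[0,0,0],1],[[-0.048,-0.147,0.292],[0,0,0],1]]}}

```text
t: 6.28
tool_pos: [0.596, 0.1253, 0.3003]
orientation: [0.221, 3.133, 0.002]
force: [-0.5, -0.4, -1.3]
opening: 0.0004
```

```bash
python3 look.py 5; python3 - <<'E'
import cv2
im=cv2.imread("pics/w5.png"); cv2.imwrite("pics/w5z.png",cv2.resize(im[80:300,120:460],None,fx=2.3,fy=2.3))
E
```

```text
6.275 [0.59602738 0.1252984  0.30032751] [2.20561085e-01 3.13305891e+00 2.05320966e-03] [-0.45912143 -0.39835763 -1.3471143 ] 0.0003673150443009745
```

View pics/w5z.png

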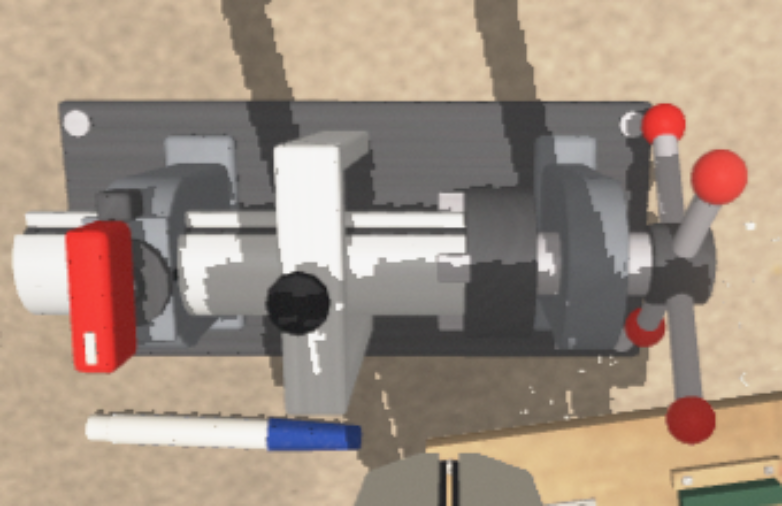

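```bash
python3 - <<'E'
from h import *
import pickle
p=np.load("pose.npy")
s,r=pickle.load(open("w5.pkl","rb")); w=wcam(s,r)
for z,k in [((665,124),-2),((719,177),-1),((690,420),0),((645,327),1)]:
    u=np.array(z)/2.3+[120,80]
    q=least_squares(lambda a:(proj(w,S(p,[ball(a[0],k)]))[0]-u),[0.85]); print(k,q.x,q.fun)
def row(x,y,z):
    u=proj(w,S(p,[[x,y,z]]))[0]; return (u-[120,80])*2.3
for phi in np.arange(0.3,1.5,.1):
    e=[row(-.02*np.sin(phi+d),.005,.095+.02*np.cos(phi+d))[1] for d in(-.28,.28)]
    f=[row(-(.015*np.sin(phi)+d*np.cos(phi)),.005,.095+.015*np.cos(phi)-d*np.sin(phi))[1] for d in(-.0055,.0055)]
    print(round(phi,1),np.round(e),np.round(f))
print(row(0,-.02,.175))
im=cv2.imread("pics/w5.png"); 
cv2.imwrite("pics/w5zz.png",cv2.resize(im[150:230,190:340],None,fx=5,fy=7))
E
```

```text
-2 [0.95055355] [-0.26763287 -0.09918403]
-1 [0.94035318] [ 0.39956175 -0.0453894 ]
0 [0.95841928] [0.17992371 0.15388022]
1 [0.93391983] [ 0.18167249 -0.01428959]
0.3 [271. 241.] [272. 242.]
0.4 [265. 236.] [268. 239.]
0.5 [260. 231.] [263. 235.]
0.6 [254. 227.] [259. 232.]
0.7 [249. 223.] [255. 229.]
0.8 [244. 220.] [250. 227.]
0.9 [239. 217.] [246. 225.]
1.0 [234. 214.] [242. 223.]
1.1 [229. 213.] [239. 222.]
1.2 [225. 211.] [235. 221.]
1.3 [222. 210.] [232. 221.]
1.4 [219. 210.] [229. 221.]
[296.06832314 306.4973315 ]
```

View pics/w5zz.png

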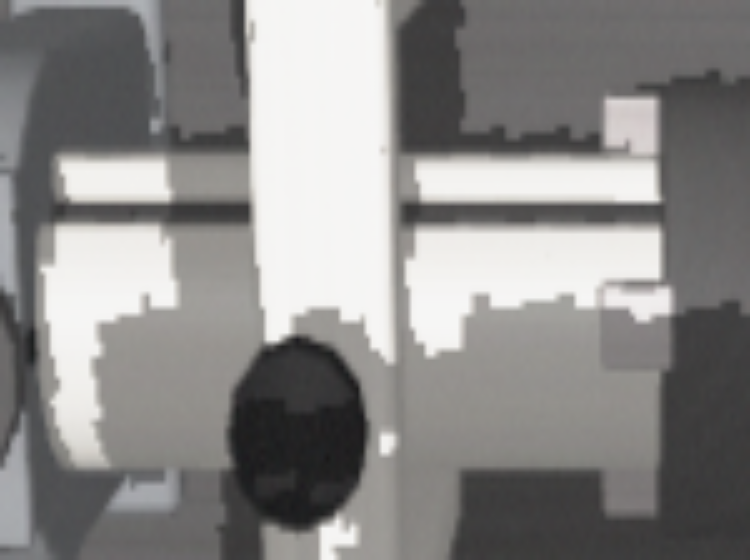

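Emit:
{"method": "jog_arm", "body": {"commands": [[[-0.103,0.168,-0.02],[0,0,0.0015],1],[[-0.103,0.168,-0.03],[0,0,0.0015],1],[[-0.103,0.168,-0.05],[0,0,0.0015],1],[[-0.103,0.168,-0.15],[0,0,0.0015],1],[[-0.103,0.168,-0.24],[0,0,0.0015],1],[[-0.103,0.168,-0.287],[0,0,0.0015],1],[[-0.103,0.168,-0.287],[0,0,0.0015],1]]}}

```text
t: 7.2
tool_pos: [0.5314, 0.2255, 0.1231]
orientation: [-0.204, -3.127, 0.003]
force: [-0.0, 0.0, -0.2]
opening: 0.0002
```

```bash
python3 st.py 6 scene
```

```text
t 7.2 stand xyz mm [-70.4 116.3 123.1] F [-0.   0.  -0.2]
```

View pics/scene6.png

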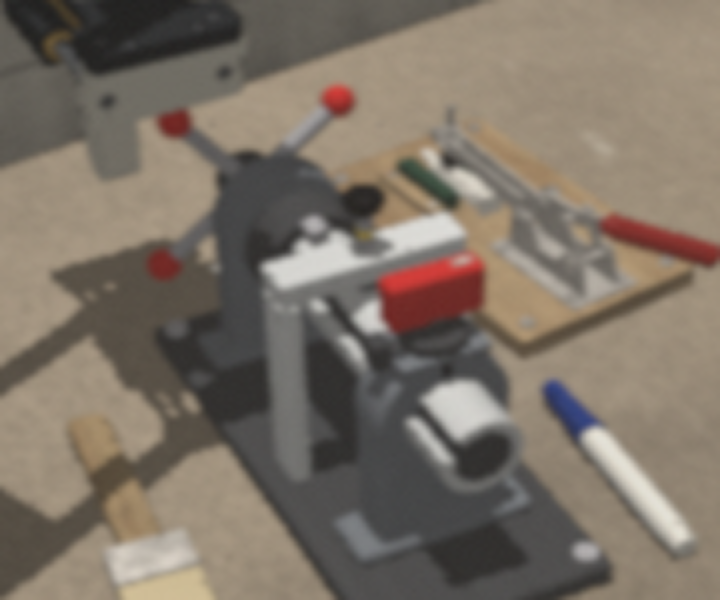

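Emit:
{"method": "jog_arm", "body": {"commands": [[[0.02,-0.0025,0.003],[0,0,0],1],[[0.032,-0.0045,0.003],[0,0,0],1],[[0.044,-0.0062,0.003],[0,0,0],1],[[0.056,-0.0078,0.003],[0,0,0],1],[[0.068,-0.0095,0.003],[0,0,0],1],[[0.08,-0.011,0.003],[0,0,0],1],[[0.09,-0.0125,0.003],[0,0,0],1],[[0.09,-0.0125,0.003],[0,0,0],1]]}}

```text
t: 8.25
tool_pos: [0.5877, 0.2183, 0.1274]
orientation: [-0.205, -3.132, 0.001]
force: [0.7, 0.8, 0.0]
opening: 0.0004
```

```bash
python3 st.py 7 scene
```

```text
t 8.25 stand xyz mm [-13.7 117.2 127.4] F [0.7 0.8 0. ]
```

View pics/scene7.png

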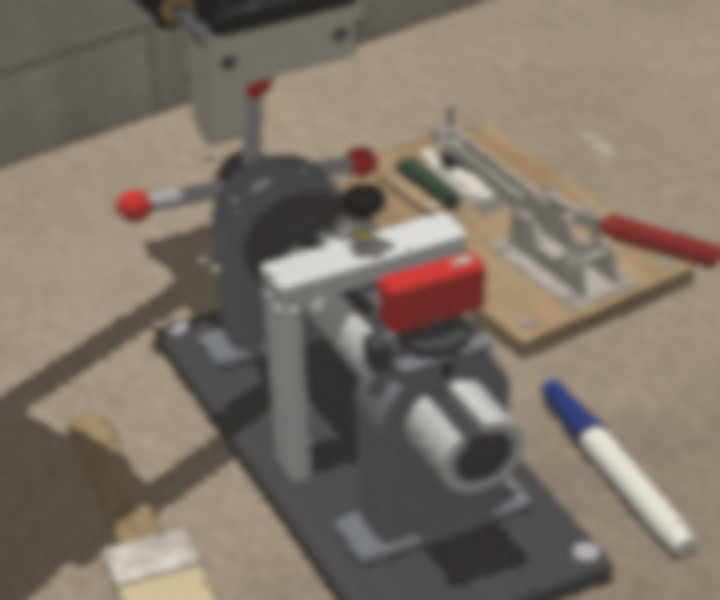

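Emit:
{"method": "jog_arm", "body": {"commands": [[[0.004,-0.0006,0],[0,0,0],1],[[0.007,-0.001,0],[0,0,0],1]]}}

```text
t: 8.55
tool_pos: [0.5914, 0.2178, 0.1273]
orientation: [-0.204, -3.131, 0.001]
force: [-3.2, 0.8, 0.1]
opening: 0.0006
```

Emit:
{"method": "jog_arm", "body": {"commands": [[[0.004,-0.0006,0],[0,0,0],1],[[0.007,-0.001,0],[0,0,0],1]]}}

```text
t: 8.8
tool_pos: [0.5953, 0.2172, 0.127]
orientation: [-0.204, -3.13, 0.001]
force: [-3.5, 0.6, -0.0]
opening: 0.0003
```

```bash
python3 st.py 8 scene
```

```text
t 8.8 stand xyz mm [ -6.  117.1 127. ] F [-3.5  0.6 -0. ]
```

View pics/scene8.png

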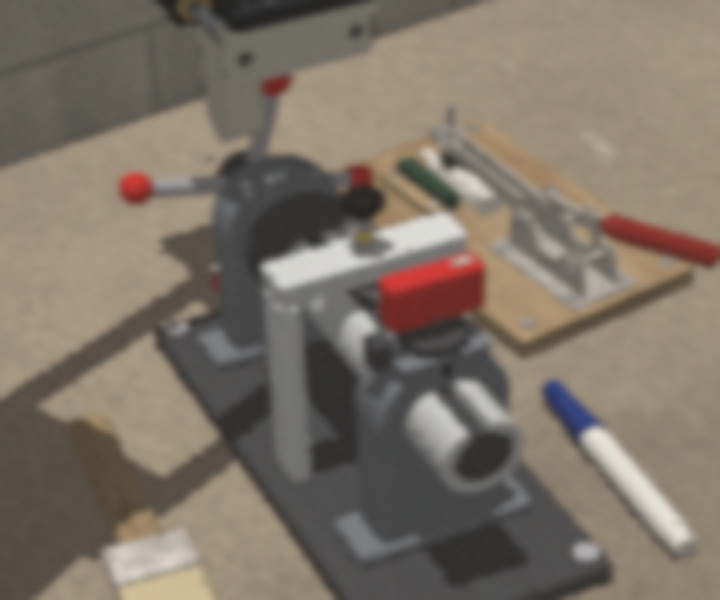

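Emit:
{"method": "jog_arm", "body": {"commands": [[[0.003,-0.0004,0],[0,0,0],1],[[0.005,-0.0007,0],[0,0,0],1]]}}

```text
t: 9.1
tool_pos: [0.5983, 0.2168, 0.1266]
orientation: [-0.204, -3.13, 0.001]
force: [-4.8, 1.7, -0.6]
opening: 0.0002
```

```bash
python3 st.py 9 scene; cat > fe.py <<'E'
import cv2,numpy as np,sys
for n in sys.argv[1:]:
    g=cv2.cvtColor(cv2.imread(f"pics/scene{n}.png"),cv2.COLOR_BGR2GRAY)[175:235,335:390]
    m=g<60; ys,xs=np.nonzero(m); print(n,len(ys),xs.mean().round(1),ys.mean().round(2))
E
python3 fe.py 2 6 7 8 9
```

```text
t 9.1 stand xyz mm [ -2.9 117.1 126.6] F [-4.8  1.7 -0.6]
2 1035 23.9 27.93
6 1114 23.2 29.41
7 1101 23.1 27.42
8 1280 22.0 28.0
9 1337 22.0 33.52
```

View pics/scene9.png

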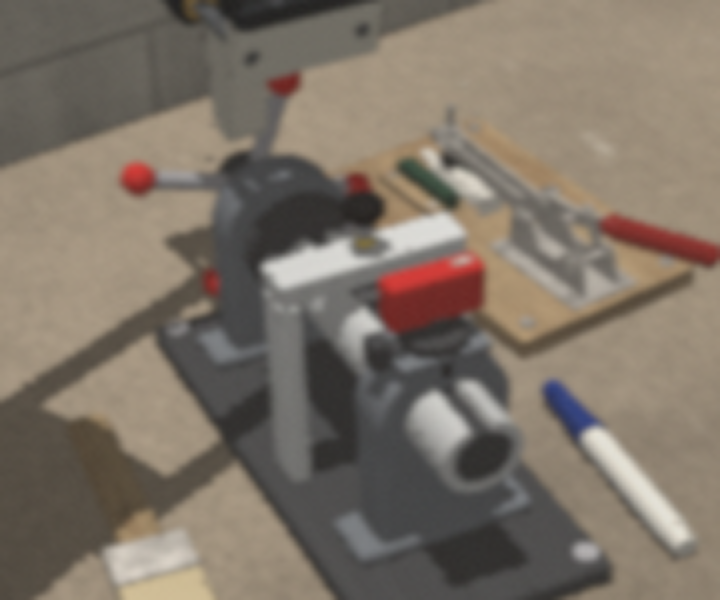

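Emit:
{"method": "jog_arm", "body": {"commands": [[[-0.015,0.002,0.0],[0,0,0],1],[[-0.025,0.003,0.06],[0,0,0],1],[[-0.025,0.003,0.16],[0,0,0],1],[[0.003,-0.1,0.288],[0,0,0],1],[[0.003,-0.26,0.288],[0,0,0],0.2],[[0.003,-0.26,0.288],[0,0,0],0.2],[[0.003,-0.26,0.288],[0,0,0],0.2],[[0.003,-0.26,0.288],[0,0,0],0.2]]}}

```text
t: 10.15
tool_pos: [0.6003, 0.0607, 0.2997]
orientation: [-0.206, -3.131, 0.001]
force: [0.1, 0.1, -1.0]
opening: 0.0346
```

```bash
python3 look.py 10; python3 st.py 10 scene; python3 fe.py 10; python3 -c "
from plant import robot;print(robot.read_state()['q'])"
```

```text
10.15 [0.6003135  0.06071477 0.29965595] [-2.05653442e-01 -3.13070332e+00  7.72189905e-04] [ 0.12677392  0.1200581  -1.03429589] 0.03455524127986561
t 10.2 stand xyz mm [ 20.9 -36.3 299.3] F [-0.5  0.1  0.3]
10 1212 22.6 33.99
[ 1.79016642e-02  1.25820740e-01  1.34815554e+00 -1.54266214e-04
  1.67323001e+00 -1.42389177e+00]
```

View pics/w10.png

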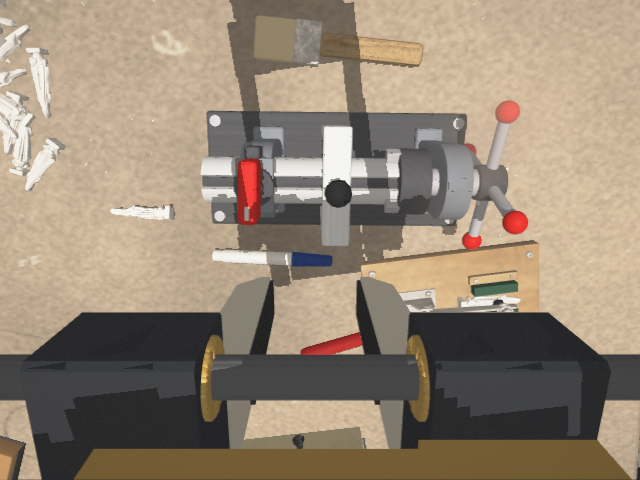

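View pics/scene10.png

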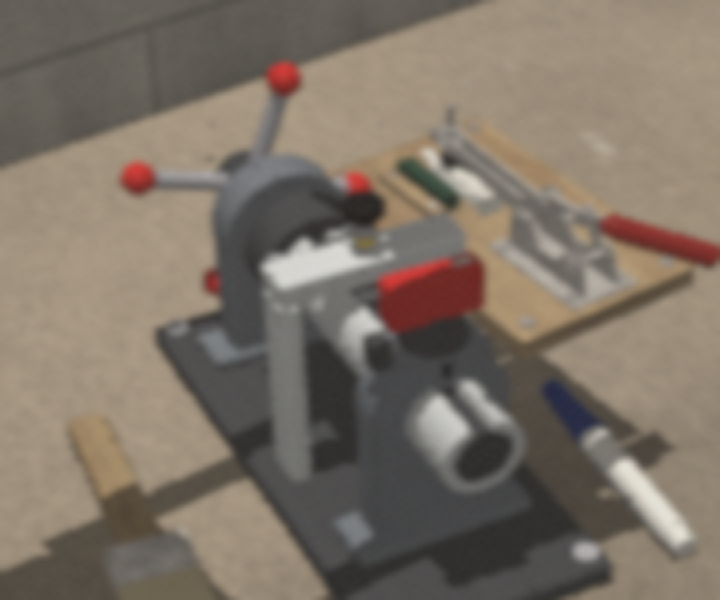

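```bash
python3 - <<'E'
from h import *
import pickle
p=np.load("pose.npy")
s,r=pickle.load(open("w10.pkl","rb")); w=wcam(s,r)
im=cv2.cvtColor(r["pixels"],cv2.COLOR_RGB2BGR)
o=np.array([210,140]);k=7
z=cv2.resize(im[140:235,210:300],None,fx=k,fy=k,interpolation=cv2.INTER_CUBIC)
for psi,col in [(0,(0,255,0)),(.1,(255,255,0))]:
    c,n=np.cos(-psi),np.sin(-psi)
    Q=[[c*x-n*y,-.085+n*x+c*y,.17] for x,y in [(.023,.007),(.023,-.007),(-.023,-.007),(-.023,.007)]]
    u=((proj(w,S(p,Q))-o+.5)*k).astype(int); cv2.polylines(z,[u],True,col,1)
cv2.imwrite("pics/kn.png",z[:600])
print(S(p,[[0,-.085,.157]]))
E
```

```text
[[0.57241546 0.01629389 0.157     ]]
```

View pics/kn.png

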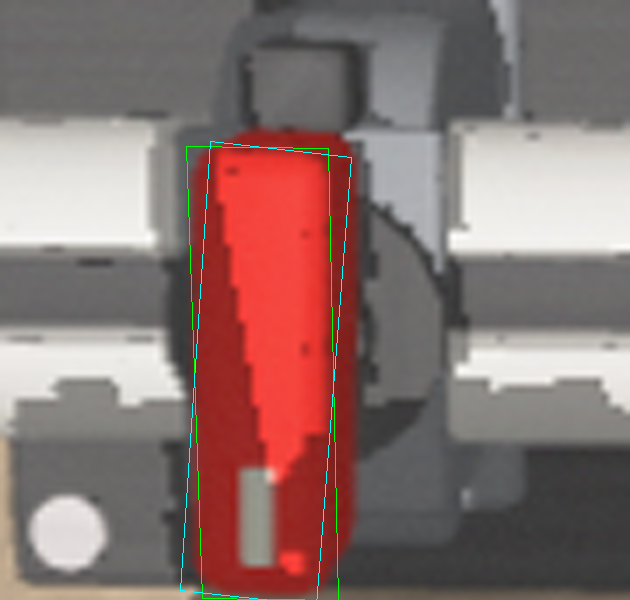

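Emit:
{"method": "jog_arm", "body": {"commands": [[[-0.043,-0.074,-0.02],[0,0,-0.0145],0.2],[[-0.043,-0.074,-0.08],[0,0,-0.0145],0.2],[[-0.043,-0.074,-0.15],[0,0,-0.0145],0.2],[[-0.043,-0.074,-0.2],[0,0,-0.0145],0.2],[[-0.043,-0.074,-0.2],[0,0,-0.0145],0.2]]}}

```text
t: 10.88
tool_pos: [0.5718, 0.0189, 0.1755]
orientation: [-0.341, -3.111, 0.001]
force: [0.5, -0.2, 0.6]
opening: 0.0369
```

```bash
python3 look.py 11; python3 st.py 11 scene
```

```text
10.875 [0.57179608 0.01894856 0.17548715] [-3.40765225e-01 -3.11098210e+00  9.81291587e-04] [ 0.48976228 -0.17304052  0.63172249] 0.03689125863753222
t 10.93 stand xyz mm [  0.5 -82.5 178. ] F [0.1 0.6 0.7]
```

View pics/scene11.png

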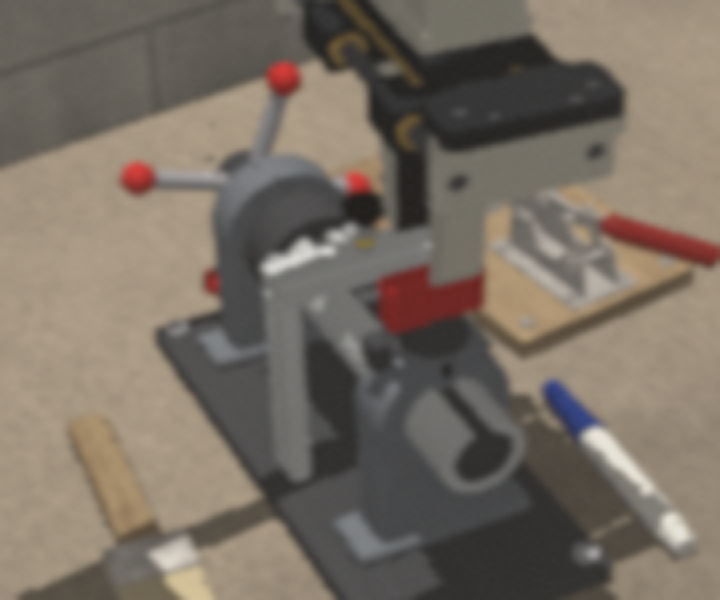

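View pics/w11.png

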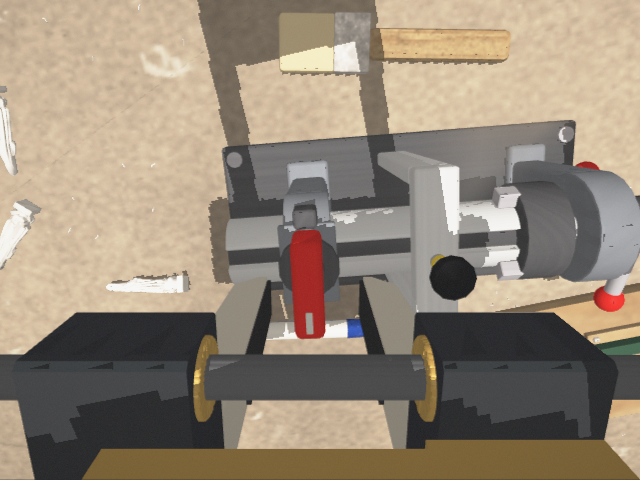

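Emit:
{"method": "jog_arm", "body": {"commands": [[[0.0005,-0.004,-0.025],[0,0,0],0.2],[[0.0005,-0.004,-0.046],[0,0,0],0.2],[[0.0005,-0.004,-0.046],[0,0,0],0.2],[[0.0005,-0.004,-0.046],[0,0,0],1],[[0.0005,-0.004,-0.046],[0,0,0],1],[[0.0005,-0.004,-0.046],[0,0,0],1],[[0.0005,-0.004,-0.046],[0,0,0],1]], "newtons": 45}}

```text
t: 11.85
tool_pos: [0.5748, 0.0153, 0.1526]
orientation: [-0.343, -3.118, 0.002]
force: [-2.1, -5.0, 3.6]
opening: 0.0135
```

```bash
python3 st.py 12 scene; python3 -c "
from plant import robot;print(robot.read_state())"
```

```text
t 11.85 stand xyz mm [  2.5 -85.6 152.6] F [-2.1 -5.   3.6]
{'t': 11.9, 'q': array([-6.18278417e-02,  1.07976075e-01,  1.63394626e+00, -1.15865549e-03,
        1.40437241e+00, -1.41336261e+00]), 'dq': array([ 2.39398492e-05, -1.17219982e-03, -1.99855914e-04,  1.01148603e-03,
        2.67932566e-04,  8.93149654e-04]), 'joint_torque': array([ 2.89195508e+00, -5.17433131e+01, -4.67523408e+01,  1.85597878e+00,
       -3.80366910e-01,  3.04352143e-02]), 'tool_pos': array([0.57487103, 0.0152775 , 0.15265802]), 'orientation': array([-3.42914340e-01, -3.11815068e+00,  2.14187735e-03]), 'force': array([-0.97258938, -5.55189806,  2.51957376]), 'wrist_torque': array([-0.85491145,  0.3155451 ,  0.00200311]), 'opening': 0.013760859569129326}
```

View pics/scene12.png

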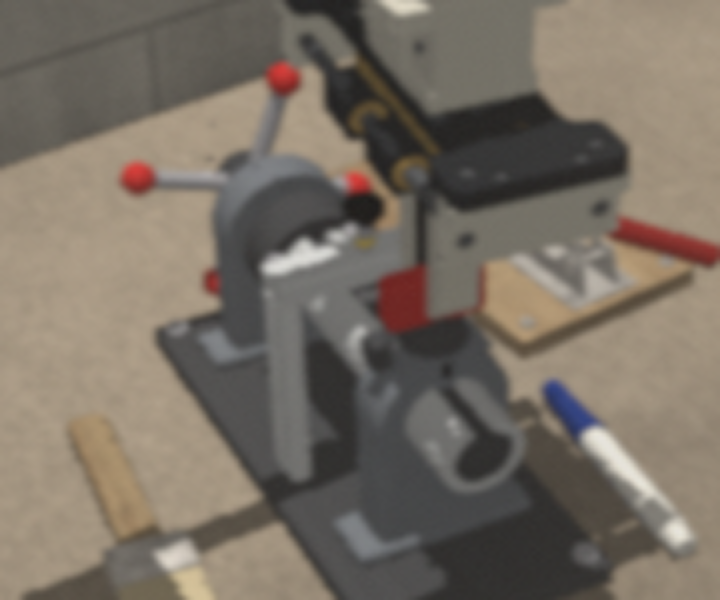

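Emit:
{"method": "jog_arm", "body": {"commands": [[[-0.001,0.001,0],[0,0,-0.02],1],[[-0.002,0.001,0],[0,0,-0.04],1],[[-0.003,0.001,0],[0,0,-0.06],1],[[-0.003,0.001,0],[0,0,-0.08],1]]}}

```text
t: 12.4
tool_pos: [0.574, 0.014, 0.1527]
orientation: [-1.116, -2.935, 0.003]
force: [2.6, -11.6, -3.1]
opening: 0.0137
```

```bash
python3 st.py 13 scene;python3 -c "
from plant import robot;s=robot.read_state();print(s['wrist_torque'],s['opening'],s['orientation'])"; python3 fe.py 13
```

```text
t 12.4 stand xyz mm [  1.9 -87.1 152.7] F [  2.6 -11.6  -3.1]
[-1.81276451 -0.79861248 -0.01508765] 0.013438220711066548 [-1.12566047 -2.93104342  0.00333704]
13 1513 26.8 14.28
```

View pics/scene13.png

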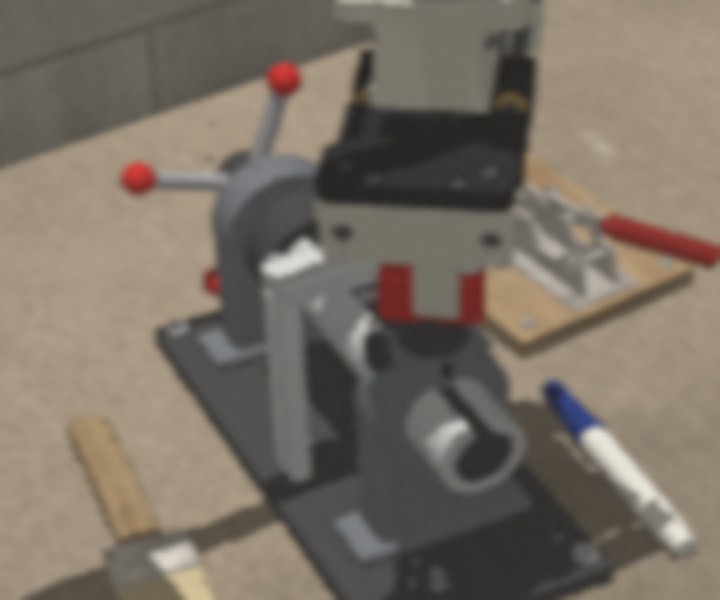

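Emit:
{"method": "jog_arm", "body": {"commands": [[[0,-0.002,0],[0,0,-0.022],1],[[0,-0.002,0],[0,0,-0.044],1],[[0,-0.002,0],[0,0,-0.066],1],[[0,-0.002,0],[0,0,-0.088],1],[[0,-0.002,0],[0,0,-0.1],1]]}}

```text
t: 13.08
tool_pos: [0.5726, 0.0127, 0.1526]
orientation: [-1.979, -2.434, 0.006]
force: [-9.9, -2.9, 6.2]
opening: 0.0135
```

```bash
python3 st.py 14;python3 -c "
from plant import robot;s=robot.read_state();o=s['orientation'];import math;print(s['wrist_torque'],s['opening'],o,-2*math.atan2(o[0],o[1]))"
```

```text
t 13.07 stand xyz mm [  0.7 -88.5 152.6] F [-9.9 -2.9  6.2]
[-0.5110494   1.61731213  0.08695576] 0.013530716987318126 [-1.97854736 -2.43401275  0.00550488] 4.9181008887906446
```

Emit:
{"method": "jog_arm", "body": {"commands": [[[0,0,0],[0,0,-0.013],1],[[0,0,0],[0,0,-0.02],1],[[0,0,0],[0,0,-0.026],1],[[0,0,0],[0,0,-0.026],1]]}}

```text
t: 13.58
tool_pos: [0.5722, 0.0126, 0.1527]
orientation: [-2.169, -2.265, 0.006]
force: [-3.8, -3.0, 2.8]
opening: 0.0144
```

```bash
python3 st.py 15;python3 -c "
from plant import robot;s=robot.read_state();o=s['orientation'];import math;print(s['wrist_torque'],s['opening'],o,-2*math.atan2(o[0],o[1])-6.2832)"
```

```text
t 13.57 stand xyz mm [  0.3 -88.7 152.7] F [-3.8 -3.   2.8]
[-0.56783243  0.72930221  0.6436513 ] 0.014384301024530293 [-2.16911445 -2.26488275  0.00613627] -1.5276204615564577
```

Emit:
{"method": "jog_arm", "body": {"commands": [[[0,0,0],[0,0,0],0.2],[[0,0,0],[0,0,0],0.2],[[0,0,0],[0,0,0],0.2],[[0,0,0.06],[0,0,0],0.2],[[0,0,0.14],[0,0,0],0.2],[[0.03,0.06,0.24],[0,0,0.02],0.2],[[0.04,0.09,0.25],[0,0,0.04],0.2],[[0.05,0.09,0.25],[0,0,0.06],0.2]]}}

```text
t: 14.58
tool_pos: [0.6035, 0.0685, 0.3052]
orientation: [-1.7, -2.64, 0.003]
force: [-1.7, -1.3, -0.5]
opening: 0.0373
```

Emit:
{"method": "jog_arm", "body": {"commands": [[[0,0,0],[0,0,0.025],0.2],[[0,0,0],[0,0,0.05],0.2],[[0,0,0],[0,0,0.075],0.2],[[0,0,0],[0,0,0.1],0.2],[[0,0,0],[0,0,0.125],0.2],[[0,0,0],[0,0,0.15],0.2],[[0,0,0],[0,0,0.16],0.2]]}}

```text
t: 15.45
tool_pos: [0.6035, 0.0687, 0.3051]
orientation: [-0.212, -3.134, 0.003]
force: [-0.5, 0.2, 0.0]
opening: 0.0374
```

```bash
python3 look.py 16; python3 st.py 16 scene; python3 fe.py 16
```

```text
15.45 [0.60353184 0.06869723 0.30512653] [-0.2121586  -3.13396503  0.00341839] [-0.51861782  0.24727218  0.00704742] 0.037427982708840006
t 15.5 stand xyz mm [ 23.3 -28.7 305.1] F [ 0.3 -1.   1. ]
16 1243 22.4 34.34
```

View pics/w16.png

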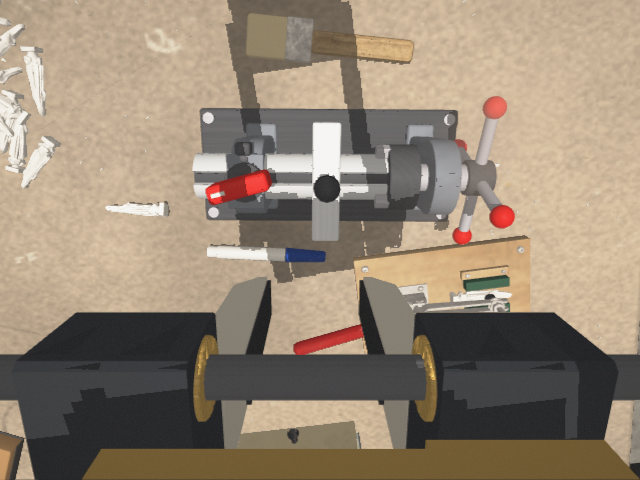

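View pics/scene16.png

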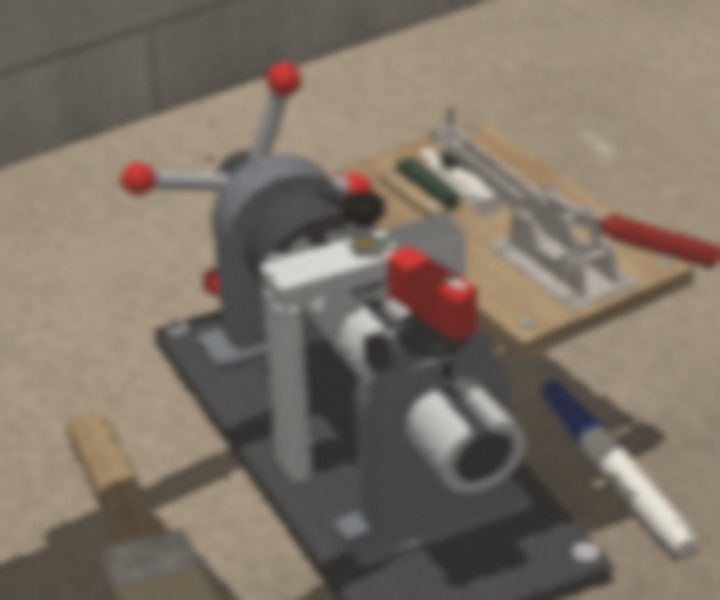

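```bash
python3 - <<'E'
from h import *
import pickle
p=np.load("pose.npy")
s,r=pickle.load(open("w16.pkl","rb")); w=wcam(s,r)
im=cv2.cvtColor(r["pixels"],cv2.COLOR_RGB2BGR)
o=np.array([190,150]);k=7
z=cv2.resize(im[150:220,190:290],None,fx=k,fy=k,interpolation=cv2.INTER_CUBIC)
for psi,col in [(1.2,(0,255,0)),(1.3,(255,255,0))]:
    c,n=np.cos(-psi),np.sin(-psi)
    Q=[[c*x-n*y,-.087+n*x+c*y,.17] for x,y in [(.023,.007),(.023,-.007),(-.023,-.007),(-.023,.007)]]
    u=((proj(w,S(p,Q))-o+.5)*k).astype(int); cv2.polylines(z,[u],True,col,1)
cv2.imwrite("pics/kn2.png",z)
E
```

```text
(no output)
```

View pics/kn2.png

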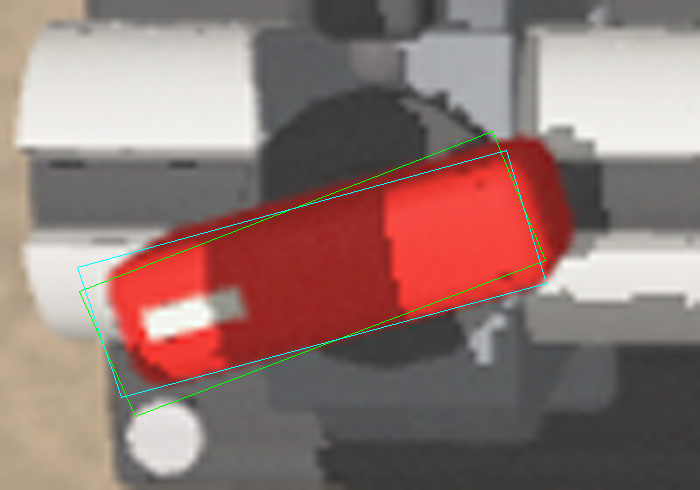

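```bash
python3 -c "
from plant import robot;print(robot.close_job(), robot.read_state()['t'])"
```

```text
the job is handed in; nothing more can be done
the job is handed in; nothing more can be done
```

I turned the handwheel in its positive direction with two spoke pushes until the feeler dropped into the keyway. I then gripped the clamp knob and turned it clockwise to its stop, released it, lifted clear and handed the job in at about 15.5 s.

**What the last checks showed:**
- **Feeler:** the last scene picture, taken after clamping, shows the button still in its dropped position. I judged this from how far the button moved in the image, not from a sensor.
- **Keyway:** it faces up in both the wrist and scene pictures.
- **Clamp knob:** an overlay puts the bar at about 1.3 rad. The wrist torque rose to 0.64 N m, which is what hitting the stop should look like.
- **Bystanders:** the casting, brush and pen look unmoved, and the arm never went near them. I did not measure their positions again.
- **Forces:** those I read during moves stayed at about 12 N or less.

**What disagreed:** fitting the stand with its base plate centred on the origin gave errors of up to 16 pixels. I let the plate's offset along the spindle vary, which put it about 17 mm off centre. The handwheel and feeler then fitted to about 1 pixel, but the plate corners were still up to 6 pixels out. The knob axis turned out 2 to 3 mm from its estimated place, and the grip absorbed that.

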